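# Snap the cover off a terminal unit

### The job

The terminal unit on the bench is to be wired next, so take its amber cover off with the fingertips, without lifting it: press the red snap tab down, and while it is down push the cover along its rails, right off the end of the unit, so that it lies flat on the bench just beyond it. Do not press on the bare terminals that come free under the cover, and leave the loose parts around the unit where they are.

Things in the scene. Friction and masses are not known exactly. Their poses are not given: they have to be found in the camera images.
- unit: Terminal unit, fixed: black foot 126 x 86 mm, x -62 to 64, y +-43 mm, 4 mm thick, last 12 mm in +x sloping to the bench. Origin on the bench; z up, +x = the way the cover slides off. 13 mm high rails (x -28 to 22) hold the cover down for its first 45 mm of travel. Cheeks (y +-18 to 21.5) and a back wall (x -56 to -60), 24 mm high, stand round the tab, lower than its pad.
- tab_pad (a point): Middle of the top of the red snap tab's ribbed thumb pad, 38 mm above the bench when up. Pad 30 mm wide (unit y), 24.5 mm long (unit x from -50 to -25.5 mm; middle at -37.5, y 0); its front edge is 2.5 mm behind the cover's ledge face. Press it straight down.
- tab (a joint): Tilt of the sprung red tab, rad: 0 up (caught), 0.14 down at its stop. Hinged 71 mm ahead of the pad's middle, so that sinks 7 mm per 0.1 rad (10 mm at the stop; the pad's front edge 8 mm, to 30 mm above the bench). The catch lets go at 0.09; 2 to 3 N start it, 7 to 8 N reach the stop. Let go, it springs up and catches the cover again unless that has slid on by 4 mm or more.
- cover: Loose amber see-through hood, 70 mm long (x), 70 wide at the flanges, 60 above, 27 high to its roof, about 60 g. Origin under its middle on its underside; home is x = 12, z = 4 mm in the unit's frame, axes alike. Slides only to unit +x, 2 mm of play while caught. Clear of the unit when its origin is past unit x = 100 mm (88 mm of travel), then 4 mm lower, on the bench.
- ledge (a point): Middle of the rear (-x) face of the push ledge across the rear end of the cover: the face to push, flat, 52 mm wide (y), reaching from 24 to 38 mm above the cover's underside (28 to 42 mm above the bench while home). At home it lies at unit x = -23 mm. The point is 32 mm above the cover's underside.
- terminals: Bare terminal strip under the cover: light grey barrier block, brass plates, steel screws; unit-frame x -6 to 50 mm, y +-14 mm, top 19 mm above the bench. Origin and axes as the unit's. The robot must not press on it: a fingertip following the ledge across it stays higher than 19 mm.
- driver: Loose screwdriver with a yellow-brown handle, 26 x 158 x 26 mm, lying on the robot's side of the unit. Leave alone.
- module_a: Loose beige circuit module with a black thumb-stick, 42 x 68 x 10 mm, on the far side of the unit. Leave alone.
- module_b: Another such module, 42 x 68 x 10 mm. Leave alone.
- joystick: Loose bare thumb-stick unit, grey and black, 33 x 37 x 16 mm, behind the tab. Leave alone.
- bush: Loose machined metal block with a hole, 18 x 26 x 12 mm. Leave alone.
Not all that is in view belongs to the job. What is shaped like the cover but green is not meant.

How it is judged (in metres and radians):
On the way, in this order (a step that is already met when the one before it is completed fails the run):
1. the snap tab is pressed down to where its catch lets go while the cover is still home (value of joint tab above 0.075 rad and x of cover in the frame of unit below 0.02 m), for 0.02 s.
2. the cover has been slid off the end of the unit (x of cover in the frame of unit above 0.097 m), for 0.1 s.
At the end, for the whole second after the job is handed in: The cover lies flat (within 0.06 rad) and still on the bench, wholly past the +x end of the unit (its origin 99 to 200 mm ahead of the unit's, within 60 mm of its centre line), and the tab has sprung back up (below 0.02 rad) (x of cover in the frame of unit between 0.099 and 0.2 m and y of cover in the frame of unit between -0.06 and 0.06 m and height (world z) of cover between -0.003 and 0.003 m and angle between cover's own z axis and vertical below 0.06 rad and linear speed of cover below 0.01 m/s and value of joint tab below 0.02 rad); the robot touches nothing.
It fails at once if the cover is lifted or tipped up (height (world z) of cover above 0.012 m or angle between cover's own z axis and vertical above 0.35 rad).
It fails at once if the robot presses on the bare terminals (contact force between any of the arm, the fingers and terminals above 2 N).
It fails at once if a loose part beside the unit is moved by more than 15 mm (distance of any of driver, module_a, module_b, joystick, bush from where it was at the start of the episode above 0.015 m).
It also fails if it takes over 38 s, if anything falls off the work surface, if the arm or the gripper's body presses on something with over 40 N, if the wrist force passes 120 N, or if a joint passes its speed limit or range.

### The arm

A 6-joint arm with a two-finger parallel gripper is mounted at the origin on a cart in front of the work surface, level with it; the furniture and walls round the work are solid. World frame = base frame: x ahead of the robot, y to its left, z up, the work surface at z = 0. Lengths are in m, angles in degrees, forces in N, time in s.
With the tool pointing down it reaches from about 0.325 to 0.85 m from the base axis. Payload 15.5 kg.
Tool frame: the origin (TCP) lies at the very end of the fingers, on their centre line; the grasp point (between the pads) lies arm.grip_depth behind it (arm.grip_depth is the distance from the TCP to the grasp point, in m); z points along the fingers, y is the line along which they close (so a half turn about z gives the same grasp; the last joint's range is limited). The gripper opens to 91 mm and grips with 3 to 60 N. Pads are 32 mm wide; open, the fingers measure 118 mm over their backs; the gripper's body (76 mm by 178 mm) begins 60 mm behind the grasp point.
Start: joints at [-73.997, 28.281, 77.091, -0, 74.628, -5.472], TCP at [0.229, -0.582, 0.214] pointing down, gripper open.
Joint ranges: [-166.48, 166.48], [-47.26, 123.95], [12.59, 153.08], [-70.14, 250.14], [6.76, 159.57], [-176.63, 176.63]. Speed limits (degrees/s): [108.29, 108.29, 147.25, 172.46, 172.46, 172.46].

### API

Orientations are given as a 3x3 rotation matrix whose columns are the frame's x, y, z axes.
In Python, from rig import arm gives the robot as it stands. Calls block until the motion is done:
- arm.move_to(position, orientation): joint-space move of the TCP to a pose.
- arm.move_l(position, orientation=None, feed=0.15): straight line of the TCP; orientation=None keeps the orientation; feed is the mean speed in m/s.
- arm.move_joints(angles): joint-space move.
- arm.grip(opening): finger opening in m; the grip force is fixed at half the most; returns when the fingers have stopped.
- arm.sleep(seconds).
- arm.solve_ik(position, orientation): joint angles nearest the present ones, or None.
- arm.snapshot(name): name is "scene" or "top" or "wrist"; returns the picture (384x512x3 uint8, red, green, blue); there is no depth.
- arm.get_calibration(name): a dict with "intrinsics" (3x3 intrinsics, pixels), "cam_to_world" (4x4, takes a point from camera to world coordinates). Camera axes: x right, y down, z forward; pixel columns grow to the right and rows downward; lengths in m; the calibration is good to about 2 mm. A picture is of the moment at which its call begins: read the wrist's pose just before it. get_calibration takes no time and is no camera call; for the wrist camera it gives the pose at the moment of the call.
A pose or a line that the arm cannot do raises arm.Unreachable and nothing moves.
- arm.sign_off(): hands the job in; it is judged then, once.
Readings, each from a call of its own:
- arm.current_t(): time.
- arm.current_joint_positions(): joint angles.
- arm.current_dq(): joint speeds.
- arm.current_tau(): joint torques, N m.
- arm.current_ee_pos(): TCP position.
- arm.current_tool_rot(): TCP orientation.
- arm.current_force(): force on the tool from outside, world axes, zero at the start.
- arm.current_torque(): the same for the moment, N m.
- arm.current_width(): finger opening in m.
- arm.current_grasp_force(): force on a finger pad.
Only numpy, scipy, OpenCV 4.12 (cv2) and the standard library are available. Lean on these libraries where they do the work, as an engineer would, in place of code of your own. Each camera call takes 0.05 s, during which the arm holds its last target. There are 200 camera calls.

## Working session

There is one attempt and no reset: what is moved stays moved. The work goes in short steps, each a Python script; the robot and the scene stay as the last script left them, time stands still between calls to the robot, and variables do not carry over. Pictures are saved under pics/ and viewed, at most 10 in all, crops included, and the job is handed in when it is done.

```bash
mkdir -p pics; python3 - <<'E'
from rig import arm
import cv2,numpy as np
np.set_printoptions(precision=4,suppress=True)
for n in ("scene","top"):
    cv2.imwrite(f"pics/{n}0.png",arm.snapshot(n)[:,:,::-1]); c=arm.get_calibration(n); print(n,c["intrinsics"],c["cam_to_world"])
print(arm.current_t(),arm.grip_depth,arm.current_width())
E
```

```text
scene [[394.3537   0.     249.2717]
 [  0.     394.3537 188.0122]
 [  0.       0.       1.    ]] [[-0.755  -0.3728  0.5395  0.1071]
 [-0.6557  0.4255 -0.6237  0.7955]
 [ 0.003  -0.8246 -0.5657  0.5432]
 [ 0.      0.      0.      1.    ]]
top [[399.617    0.     247.5257]
 [  0.     399.617  187.5918]
 [  0.       0.       1.    ]] [[ 0.027  -0.9895  0.142   0.4479]
 [-0.9996 -0.0281 -0.0063  0.2576]
 [ 0.0102 -0.1417 -0.9899  0.916 ]
 [ 0.      0.      0.      1.    ]]
0.1 0.0188 0.09133373498891943
```

View pics/top0.png

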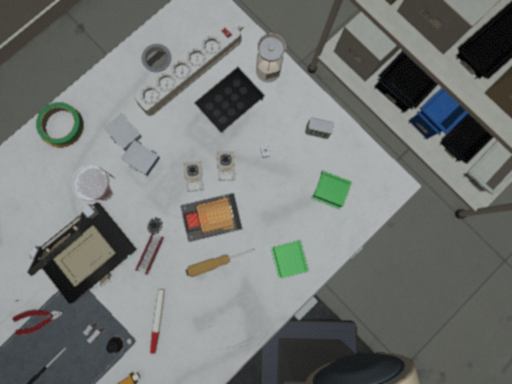

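View pics/scene0.png

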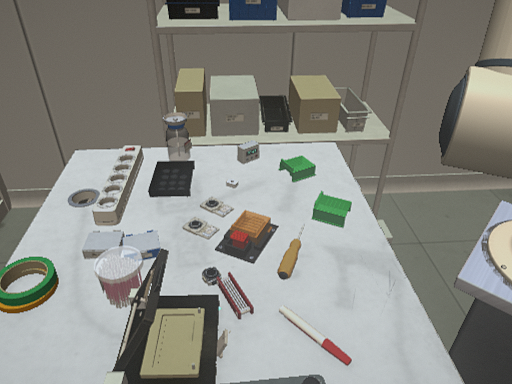

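Top view: the amber cover with red tab is at about (213,215), tab at (193,219), so unit +x runs to the right. Lookalikes are the green covers at (332,190) and (290,259), and the screwdriver handle at (207,265). I choose the amber one on the black foot and will check it in a close crop.

```bash
python3 - <<'E'
import cv2
i=cv2.imread("pics/top0.png")[140:290,140:290]
cv2.imwrite("pics/crop0.png",cv2.resize(i,(600,600),interpolation=cv2.INTER_CUBIC))
E
```

```text
(no output)
```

View pics/crop0.png

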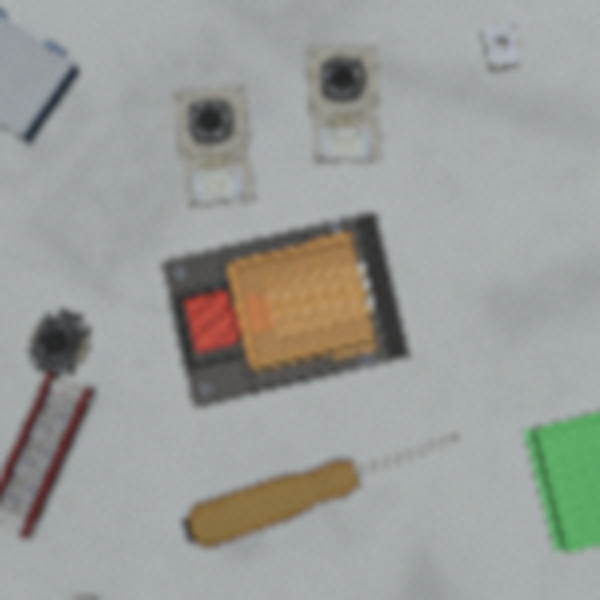

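The crop confirms it: red pad at crop (210,320), amber hood at (300,300), sloped foot end at right (390,285), and the terminals visible through the cover. The next step is to fit the unit's pose from the foot corners.

```bash
cat > h.py <<'E'
import numpy as np,cv2
from rig import arm
np.set_printoptions(precision=4,suppress=True)
def fit(px,obj,K,T):
    """planar pose (x,y,yaw) of the unit from pixels of known unit-frame points"""
    from scipy.optimize import least_squares
    R=T[:3,:3].T; px=np.array(px,float); obj=np.array(obj,float)/1000
    def res(p):
        c,s=np.cos(p[2]),np.sin(p[2])
        w=obj@np.array([[c,-s,0],[s,c,0],[0,0,1]]).T+[p[0],p[1],0]
        q=(w-T[:3,3])@R.T@K.T
        return (q[:,:2]/q[:,2:]-px).ravel()
    r=least_squares(res,[0.4,0.2,-1.4]); return r.x,r.fun
def U(p,x,y,z):
    c,s=np.cos(p[2]),np.sin(p[2]); x,y,z=x/1000,y/1000,z/1000
    return np.array([p[0]+c*x-s*y,p[1]+s*x+c*y,z])
def rot(p,sg=1):  # tool x along sg*unit x, z down
    c,s=np.cos(p[2])*sg,np.sin(p[2])*sg
    return np.array([[c,s,0],[s,-c,0],[0,0,-1]])
E
python3 - <<'E'
from h import *
c=arm.get_calibration("top")
px=np.array([(165,263),(377,215),(408,355),(196,405)])/4+140-.4
p,f=fit(px,[(-62,43,4),(64,43,0),(64,-43,0),(-62,-43,4)],c["intrinsics"],c["cam_to_world"])
print(p,np.degrees(p[2]),f)
for sg in (1,-1):
    for x in (-60,-44,0,70):
        for z in (31,150): print(sg,x,z,U(p,x,0,z),arm.solve_ik(U(p,x,0,z),rot(p,sg)))
E
```

```text
[ 0.509   0.3336 -1.3133] -75.24896850401569 [-0.5602 -0.6333  0.1803 -0.8147  0.8686  0.5871 -0.48    0.8003]
1 -60 31 [0.4937 0.3916 0.031 ] [  32.9943   40.8172   85.9645   -0.       53.2182 -161.7568]
1 -60 150 [0.4937 0.3916 0.15  ] [  32.9943   32.3312   80.5744   -0.       67.0945 -161.7568]
1 -44 31 [0.4978 0.3762 0.031 ] [  31.594    40.454    86.9271   -0.       52.6189 -163.1571]
1 -44 150 [0.4978 0.3762 0.15  ] [  31.594    31.866    81.5198   -0.       66.6142 -163.1571]
1 0 31 [0.509  0.3336 0.031 ] [  27.6206   39.5777   89.2675   -0.       51.1548 -167.1305]
1 0 150 [0.509  0.3336 0.15  ] [  27.6206   30.7325   83.8117   -0.       65.4558 -167.1305]
1 70 31 [0.5268 0.2659 0.031 ] [  20.9852   38.5535   92.04     -0.       49.4065 -173.7658]
1 70 150 [0.5268 0.2659 0.15  ] [  20.9852   29.3845   86.5141   -0.       64.1014 -173.7658]
-1 -60 31 [0.4937 0.3916 0.031 ] [32.9943 40.8172 85.9645 -0.     53.2182 18.2432]
-1 -60 150 [0.4937 0.3916 0.15  ] [32.9943 32.3312 80.5744 -0.     67.0945 18.2432]
-1 -44 31 [0.4978 0.3762 0.031 ] [31.594  40.454  86.9271 -0.     52.6189 16.8429]
-1 -44 150 [0.4978 0.3762 0.15  ] [31.594  31.866  81.5198 -0.     66.6142 16.8429]
-1 0 31 [0.509  0.3336 0.031 ] [27.6206 39.5777 89.2675 -0.     51.1548 12.8695]
-1 0 150 [0.509  0.3336 0.15  ] [27.6206 30.7325 83.8117 -0.     65.4558 12.8695]
-1 70 31 [0.5268 0.2659 0.031 ] [20.9852 38.5535 92.04   -0.     49.4065  6.2342]
-1 70 150 [0.5268 0.2659 0.15  ] [20.9852 29.3845 86.5141 -0.     64.1014  6.2342]
```

```bash
python3 - <<'E'
from h import *
p=[.509,.3336,-1.3133]
arm.move_to(U(p,-44,0,190),rot(p,-1)); arm.grip(0.0); arm.sleep(.3)
c=arm.get_calibration("wrist"); i=arm.snapshot("wrist")
cv2.imwrite("pics/w1.png",i[:,:,::-1]); np.savez("w1.npz",K=c["intrinsics"],T=c["cam_to_world"])
print(arm.current_t(),arm.current_ee_pos(),arm.current_width(),arm.current_force(),c["intrinsics"],c["cam_to_world"])
E
```

```text
5.2833 [0.4978 0.3762 0.19  ] 0.0005161703147716868 [-0.275  -0.109   0.7292] [[291.4986   0.     258.5655]
 [  0.     291.4986 187.992 ]
 [  0.       0.       1.    ]] [[ 0.9667  0.2481  0.0634  0.4805]
 [ 0.2561 -0.9363 -0.2405  0.4436]
 [-0.0003  0.2487 -0.9686  0.3612]
 [ 0.      0.      0.      1.    ]]
```

View pics/w1.png

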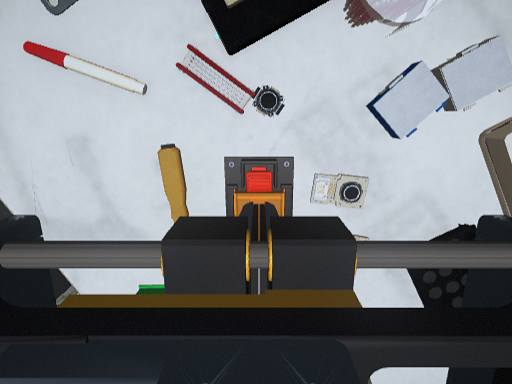

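The wrist view shows the foot's rear corners at about (225,157) and (294,157), and the red pad at (260,178). The closed fingers hide the front. A crop will refine the pose.

```bash
python3 - <<'E'
import cv2
i=cv2.imread("pics/w1.png")[145:235,205:325]
cv2.imwrite("pics/w1c.png",cv2.resize(i,None,fx=6,fy=6,interpolation=cv2.INTER_CUBIC))
E
```

```text
(no output)
```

View pics/w1c.png

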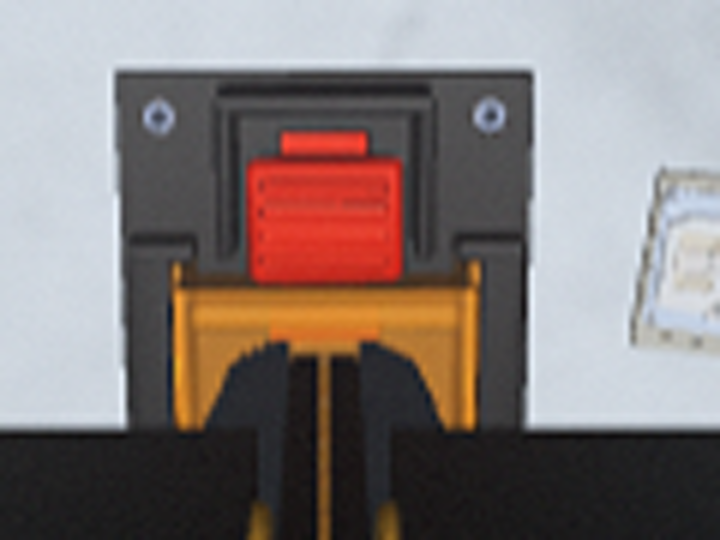

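```bash
python3 - <<'E'
from h import *
d=np.load("w1.npz")
px=np.array([(116,72),(533,72),(250,158),(402,158),(250,283),(402,283)])/6+[205,145]-.4
obj=[(-62,-43,4),(-62,43,4),(-50,-15,38),(-50,15,38),(-25.5,-15,38),(-25.5,15,38)]
p,f=fit(px,obj,d["K"],d["T"]); print(p,np.degrees(p[2]),f)
p,f=fit(px[:2],obj[:2],d["K"],d["T"]); print(p,np.degrees(p[2]),f)
E
```

```text
[ 0.5098  0.3342 -1.3102] -75.07149732243909 [-0.0459 -0.3691  0.3281 -0.4767 -0.7101  0.1656  0.5512  0.1256 -0.4396
  0.2928  0.3378  0.2547]
[ 0.5097  0.3336 -1.3118] -75.16009977666151 [-0.1742  0.0052  0.1742  0.0052]
```

Both fits agree to within 1 mm. Now I go down just behind the ledge and press while watching the force.

```bash
python3 - <<'E'
from h import *
p=[.5098,.3338,-1.3115]; R=rot(p,-1)
arm.move_l(U(p,-44.5,0,46),R,feed=.12); arm.sleep(.2)
f0=arm.current_force(); print(f0)
for z in (41,39,37,36,35,34,33,32,31.3):
    arm.move_l(U(p,-44.5,0,z),feed=.02); arm.sleep(.1)
    f=arm.current_force()-f0; print(z,arm.current_ee_pos()[2],f)
    if f[2]>11 or np.hypot(*f[:2])>8: break
print(arm.current_t())
c=arm.get_calibration("wrist"); cv2.imwrite("pics/w2.png",cv2.resize(arm.snapshot("wrist")[110:270,160:360,::-1],None,fx=3.5,fy=3.5,interpolation=cv2.INTER_CUBIC))
E
```

```text
[ 0.2977 -0.8514 -0.4329]
41 0.040995109343659075 [0.4253 1.1356 0.7008]
39 0.038999905015332244 [-0.2163 -0.0332  1.4703]
37 0.03718487746399621 [-0.1088  2.6104  3.9643]
36 0.03613052356463692 [-0.5757  5.0435  4.5245]
35 0.035119171588190036 [0.0749 4.6931 4.5622]
34 0.03416372697618167 [-0.5214  5.4294  5.6638]
33 0.03320200288896655 [-0.0467  5.8631  7.0183]
32 0.03224019849095723 [-0.8906  4.6791  7.2631]
31.3 0.031571703495012156 [-2.1262  5.0536  7.9671]
10.1333
```

View pics/w2.png

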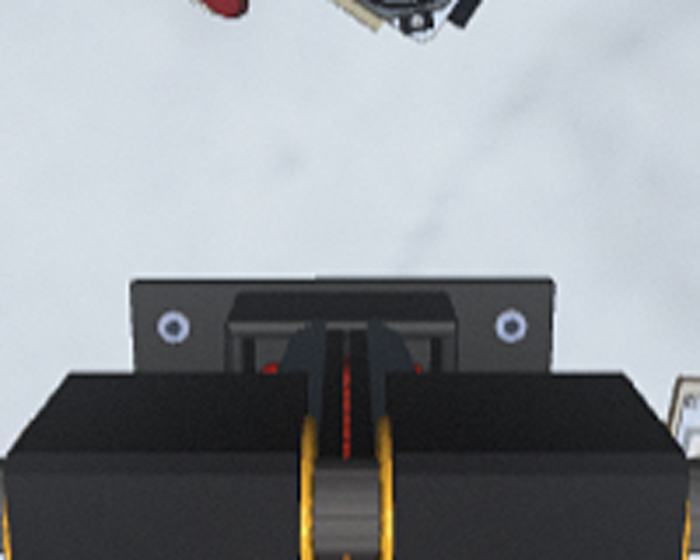

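The pad is down to about 31.5 mm with 8 N, so the catch should be free (about 0.11 rad). I'll press slightly more and push while checking force.

```bash
python3 - <<'E'
from h import *
p=[.5098,.3338,-1.3115]; ux=np.array([np.cos(p[2]),np.sin(p[2]),0])
arm.move_l(U(p,-44.5,0,30.7),feed=.02); arm.sleep(.1)
print(arm.current_ee_pos()[2],arm.current_force(),arm.current_force()@ux)
for x in (-42,-39,-36,-33,-28,-20):
    arm.move_l(U(p,x,0,30.7),feed=.03); f=arm.current_force(); print(x,arm.current_ee_pos()[2],f@ux,f[2])
    if abs(f@ux)>18: print("stop"); break
print(arm.current_t())
cv2.imwrite("pics/s2.png",cv2.resize(arm.snapshot("scene")[180:290,190:350,::-1],None,fx=4.5,fy=4.5,interpolation=cv2.INTER_CUBIC))
E
```

```text
0.03102431426745334 [-1.1537  5.8461  7.6933] -5.946492478370074
-42 0.030961588868965932 -4.280306887486427 6.5958421709555575
-39 0.03097072210102616 -4.588286313316414 7.867957451635367
-36 0.030941321943148296 -4.095839271644043 6.741275482832292
-33 0.030956515429568936 -3.01150514649859 6.75798569846492
-28 0.030910695041511112 -3.1887344317128927 6.0522719979840955
-20 0.030893033262188313 -2.9212748891849953 6.450609998983432
12.2667
```

View pics/s2.png

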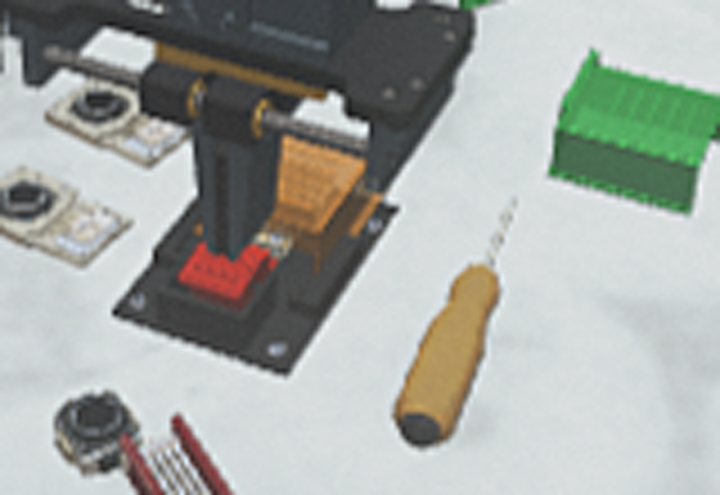

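The scene shows the cover slid forward, with terminals emerging at crop (270,240) and the fingers still on the tab. I continue the push to the end.

```bash
python3 - <<'E'
from h import *
p=[.5098,.3338,-1.3115]; ux=np.array([np.cos(p[2]),np.sin(p[2]),0])
for x in (-8,5,20,35,50,62,68,74):
    arm.move_l(U(p,x,0,30.7),feed=.035); f=arm.current_force(); print(x,arm.current_ee_pos()[2],f@ux,f[2])
    if abs(f@ux)>15 or abs(f[2])>15: print("stop"); break
arm.sleep(.3); print(arm.current_t())
cv2.imwrite("pics/s3.png",cv2.resize(arm.snapshot("scene")[160:280,200:360,::-1],None,fx=4.5,fy=4.5,interpolation=cv2.INTER_CUBIC))
E
```

```text
-8 0.030368799143075914 -0.6958476332237477 0.6476746837856374
5 0.030670406973532363 0.01776025471185895 0.18428822441377168
20 0.030751456422929157 -0.5164938865234272 -0.2213401613726145
35 0.030709070294300544 -0.4748156361107251 0.12907250710698476
50 0.030704799756452104 0.10413503327889877 0.05947425521028248
62 0.03071401663760273 0.09564054623768012 0.0748882713990201
68 0.03070371360849412 0.2615464342579292 0.5662378437401785
74 0.03069743329337949 0.23034555176050164 -0.19040200650627537
16.5
```

View pics/s3.png

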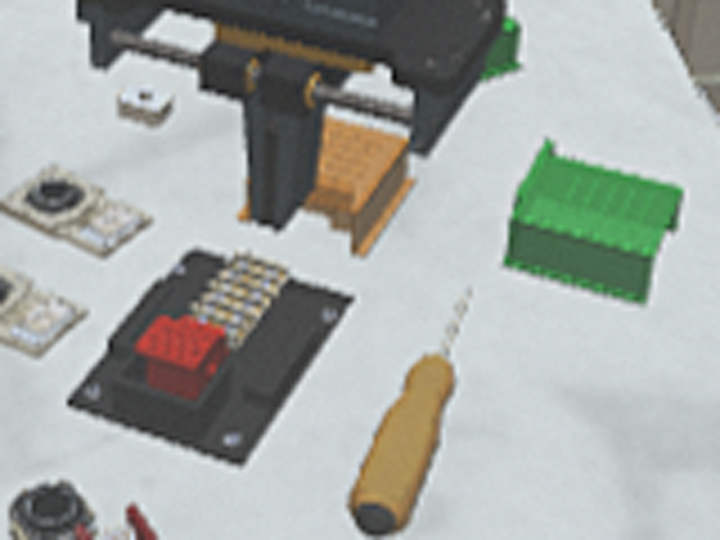

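The cover is off beyond the foot at crop (370,190) and lies flat on the bench. The tab is back up and the terminals are bare. I back off, rise and take one check picture.

```bash
python3 - <<'E'
from h import *
p=[.5098,.3338,-1.3115]
arm.move_l(U(p,62,0,31),feed=.04); arm.move_l(U(p,62,0,140),feed=.12); arm.move_l(U(p,-60,-20,200),feed=.15); arm.sleep(.3); print(arm.current_t(),arm.current_force())
t=arm.snapshot("top"); cv2.imwrite("pics/t4.png",cv2.resize(t[140:290,140:340,::-1],None,fx=4,fy=4,interpolation=cv2.INTER_CUBIC))
c=arm.get_calibration("top"); T=c["cam_to_world"]
for x,y,z in [(90,0,38),(125,0,27),(160,0,0)]:
    q=c["intrinsics"]@T[:3,:3].T@(U(p,x,y,z)-T[:3,3]); print(x,(q[:2]/q[2]-140)*4)
E
```

```text
19.425 [-1.0145 -0.5975 -0.066 ]
90 [437.5901 264.2128]
125 [498.2094 251.7969]
160 [554.706  242.8048]
```

View pics/t4.png

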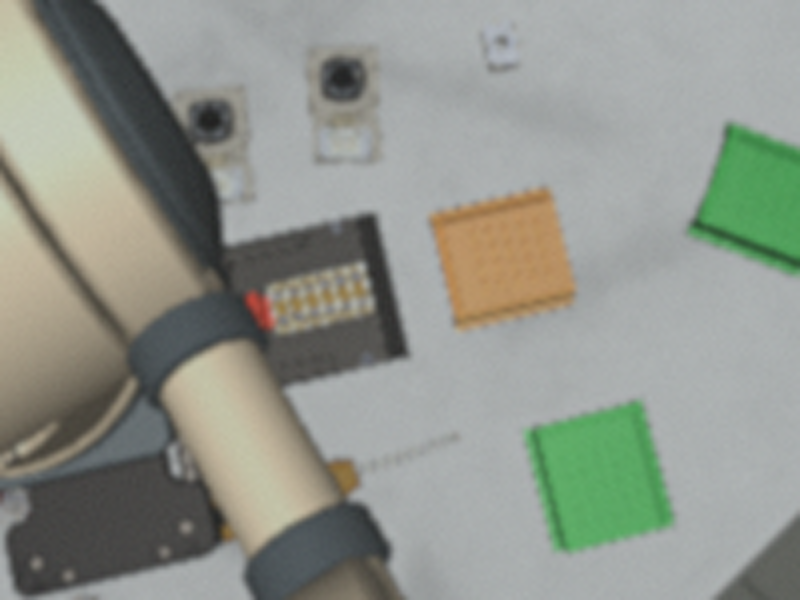

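The cover is centred at crop (503,257), about where unit x = 126 mm projects. It lies flat, clear of the foot end at (392,285), and the loose parts in view have not moved.

```bash
python3 -c "
from rig import arm
print(arm.sign_off())"
```

```text
the job is handed in; nothing more can be done
None
```

The job is handed in at about 19.5 s of the 38 s allowed: the amber cover lies flat about 126 mm ahead of the unit's origin, the red tab is back up, and no loose part I could see had moved (the arm hid some in the last picture); the sign-off call gave no verdict.

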